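Turn a tyre's valve stem up for the air chuck

TASK

A barrow wheel with a freshly fitted tyre hangs on the bench stand: with the fingertips, push it round by its spokes until the valve stem is at the bottom of the wheel and points straight up at the axle, ready for the air chuck to be pushed down on it. Turn it gently without letting it spin, and keep off the tyre and rim, whose bead sealer is still wet, and off the valve stem itself. Grip nothing, and leave the tools lying about as they are.

Things in the scene. Friction and masses are not known exactly. Their poses are not given: they have to be found in the camera images.
- wheel (a joint): turn of the wheel about its level axle, rad: 0 when the valve stem is at the bottom and points straight up; grows as the wheel turns clockwise seen from the front (the robot's side); it turns endlessly both ways, reads 1.3 to 5.0 at the start. Needs 0.25 N m to turn slowly (about 4.5 N at 55 mm from the axle; 0.35 N m at 1 rad/s) and stays where it is left.
- wheel_centre (a point): centre of the wheel on its axle, 170 mm above the bench, in the wheel's middle plane. Its axes are the stand's (they do not turn with the wheel): x level along the axle, from the front (robot's side) to the back; y level, to the left seen from the front; z up. The wheel lies in its y-z plane, 290 mm across
- axle_end (a point): front end of the fixed stub axle with its nut, 48 mm in front of wheel_centre on the axle line; the nut is 27 mm across and does not turn
- spokes: five light-metal spokes 72 degrees apart on a sleeve of 34 mm radius; gaps open from 34 to 107 mm from the axle. Each 14 mm wide; 55 mm out its front face stands 25 mm in front of the middle plane (31 at the hub, 15 at the rim), and it is as deep behind. At joint 0 one points straight up; the stem is midway between the lowest two. Origin wheel centre, z along the spoke farthest from the stem
- tyre: the black tyre and the light-metal rim that it sits on: tyre 290 mm outside diameter, 35 mm wide (its side stands 17.5 mm in front of the middle plane); rim's inner face 107 mm from the axle, 28 mm wide. Bead sealer is wet: not to be touched. Origin at the wheel's centre
- valve: the valve stem: black rubber foot, brass upper part, 9 to 15 mm thick, stands 31 mm inward from the rim in the wheel's middle plane; origin at its foot on the rim, 108 mm from the axle; z along the stem, towards the axle
- stem_tip (a point): free brass end of the valve stem, 77 mm from the axle
- stand: heavy fixed stand: base plate 165 x 170 mm, 12 mm high, and a post 40 x 50 mm, 207 mm high, wholly behind the wheel; nothing but the axle end stands in front of it. Origin on the bench straight under the wheel's centre; x along the axle away from the front
- wrench_17: steel combination spanner, 221 mm long, 8 mm high, lying in front of the stand; origin under its middle; leave alone
- marker: marker pen, 125 mm long, 18 mm thick, lying in front of the stand; leave alone
- pliers: pliers, 178 mm long, 14 mm high, lying to the right of the stand; leave alone
- tape_roll: roll of tape, 100 mm across, 25 mm high, on the right; leave alone
- oil_can: oil can with a thin spout, 68 mm across, 160 mm high, behind on the right; leave alone
- bin_small: open parts bin, 141 x 95 mm, 70 mm high, on the right; leave alone

How it is judged:
On the way:
1. the fingers push against a spoke (contact force between the fingers and spokes above 0.5 N), for 0.02 s.
At the end, for the whole second after the job is handed in: the valve stem is at the bottom of the wheel and within 0.10 rad (6 degrees) of straight up, the wheel stands still, the tools lie within 20 mm of where they were (angle between valve's own z axis and vertical below 0.1 rad and velocity of joint wheel between -0.05 and 0.05 rad/s and not (distance of any of wrench_17, marker, pliers, tape_roll, oil_can, bin_small from where it was at the start of the episode above 0.02 m)); the robot touches nothing.
It fails at once if the robot touches the tyre or the rim (contact force between any of the fingers, the arm and tyre above 1 N).
It fails at once if the robot touches the valve stem (contact force between any of the fingers, the arm and valve above 1 N).
It fails at once if a spoke is gripped or forced (more than 50 N) (contact force between the fingers and spokes above 50 N).
It fails at once if the wheel is spun (faster than 4 rad/s) (velocity of joint wheel above 4 rad/s or velocity of joint wheel below -4 rad/s).
It fails at once if a tool lying about is moved by more than 20 mm (distance of any of wrench_17, marker, pliers, tape_roll, oil_can, bin_small from where it was at the start of the episode above 0.02 m).
It also fails if it takes over 53 s, if anything falls off the work surface, if the arm or the gripper's body presses on something with over 40 N, if the wrist force passes 120 N, or if a joint passes its speed limit or range.

ROBOT

A 6-joint arm with a two-finger parallel gripper is mounted at the origin on a cart in front of the work surface, level with it; the furniture and walls round the work are solid. World frame = base frame: x ahead of the robot, y to its left, z up, the work surface at z = 0. Lengths are in m, angles in rad, forces in N, time in s.
With the tool pointing down it reaches from about 0.325 to 0.75 m from the base axis. Payload 7.6 kg.
Tool frame: the origin (TCP) lies on the centre line of the jaws, within the pads' length; the fingertips stand 25 mm ahead of it and the grasp point (between the pads) lies 6 mm ahead of it; z points along the fingers, y is the line along which they close (so a half turn about z gives the same grasp; the last joint's range is limited). The gripper opens to 85 mm and grips with 20 to 120 N. Pads are 22 mm wide; open, the fingers measure 114 mm over their backs; the gripper's body (76 mm by 85 mm) begins 54 mm behind the grasp point. The pads swing forward as they close: fully open they stand 13 mm farther back than shut.
Start: joints at [1.165, 0.052, 1.401, -0, 1.689, -0.07], TCP at [0.173, 0.496, 0.256] pointing down, gripper open.
Joint ranges: [-2.9, 2.9], [-0.91, 2.17], [0.12, 2.37], [-1.06, 4.2], [0.26, 2.73], [-2.93, 2.93]. Speed limits (rad/s): [2.57, 2.57, 3.01, 3.14, 3.14, 3.14].

INTERFACE

Orientations are given as a rotation vector (axis times angle).
In Python, from station import * gives the robot as it stands. The module is installed in compiled form; this text tells all that it offers.
- The arm moves only by the tool drive_tool, never from a script. Its argument "commands" is a list of rows, each a list of 3 entries, a list of its own where there are three numbers: the shift along the tool's x, y, z in cm, then the turn, a rotation vector about the tool's x, y, z in degrees, then the finger opening in cm, from 0 to 8.54. A call has 1 to 12 rows; each row shifts and turns the commanded pose from where the row before left it, along the tool's axes as they then stand; what a row does not reach is not made up. A row lasts 1/12 s, in which the tool goes at most 41.7 mm and 7.16 degrees, less where a joint would pass 70% of its speed; a pose out of reach is approached as far as the arm can. A call is refused whole if a number of a shift passes 4.17 or a number of a turn 7.16, either way. A call with a gripper value outside its range is refused whole. The fingers move at their own pace and stop on an object; "newtons" is the grip in N (left out, the last holds). Time passes only in rows, so rows that do not move let the fingers close. It gives the time, the measured TCP pose, the force, the opening and the grip force at its end, in the units of the state.
- state(): the state, without advancing time (a new reading comes with each control period).
- read_camera(name): name is "scene" or "top" or "wrist"; returns a dict with "frame" (384x512x3 uint8, red, green, blue), "vertical_fov" (degrees; the focal length in pixels is half the picture's height over the tangent of half this angle, whatever the lens; pixels are square), "cx", "cy" (the principal point, pixels), "dist" ([k1, k2, p1, p2, k3] as OpenCV has them; the pictures are not rectified), "rvec" (rotation vector, rad) and "tvec" (3), from world to camera coordinates, as OpenCV has them. Camera axes: x right, y down, z forward; pixel columns grow to the right and rows downward; lengths in m; the calibration is good to about 2 mm. A picture is of the moment at which its call begins. There is no depth.
- job_done(): hands the job in; it is judged then, once.
The state is a dict: "clock": time; "joint_pos": joint angles; "dq": joint speeds; "tau": joint torques, N m; "tcp_pos": TCP position; "orientation": TCP orientation; "wrist_force": force on the tool from outside, world axes, zero at the start; "moment": the same for the moment, N m; "opening": finger opening in m; "finger_force": force on a finger pad.
Only numpy, scipy, OpenCV 4.12 (cv2) and the standard library are available. Lean on these libraries where they do the work, as an engineer would, in place of code of your own. Each camera call takes 0.05 s, during which the arm holds its last target. There are 200 camera calls.

## Working session

There is one attempt and no reset: what is moved stays moved. The work goes in short steps, Python scripts to look and compute and a tool call to move; the robot and the scene stay as the last step left them, time stands still between calls to the robot, and variables do not carry over. Pictures are saved under pics/ and viewed, at most 14 in all, crops included, and the job is handed in when it is done.

Besides the shell and the picture viewer there is one more tool, called after "Emit:" as a command line: name --argument value ..., lists and objects as JSON in quotes. drive_tool: Moves the arm, as the interface text tells. Its arguments: {"type":"object","properties":{"commands":{"type":"array"},"newtons":{"type":"number"}},"required":["commands"]}

```bash
mkdir -p pics; cat > h.py <<'E'
import numpy as np, cv2
from station import *
def K(c):
    f=192/np.tan(np.radians(c["vertical_fov"]/2)); return np.array([[f,0,c["cx"]],[0,f,c["cy"]],[0,0,1.]])
def ray(c,uv):
    R=cv2.Rodrigues(np.array(c["rvec"],float))[0]; t=np.array(c["tvec"],float)
    p=cv2.undistortPoints(np.array(uv,float).reshape(-1,1,2),K(c),np.array(c["dist"],float)).reshape(-1,2)
    d=np.c_[p,np.ones(len(p))]@R
    return -R.T@t, d/np.linalg.norm(d,axis=1)[:,None]
def plane(c,uv,n,d0):
    o,d=ray(c,uv); return o+d*((d0-o@n)/(d@n))[:,None]
def proj(c,P):
    return cv2.projectPoints(np.array(P,float).reshape(-1,1,3),np.array(c["rvec"],float),np.array(c["tvec"],float),K(c),np.array(c["dist"],float))[0].reshape(-1,2)
E
python3 - <<'E'
from h import *
import pickle
s=state();print(s)
cs={n:read_camera(n) for n in("scene","top")}
pickle.dump(cs,open("c0.pkl","wb"))
for n,c in cs.items():
    o,d=ray(c,[[256,192]]);print(n,c["vertical_fov"],o,d)
    cv2.imwrite(f"pics/{n}0.png",cv2.resize(c["frame"][:,:,::-1],(800,600),interpolation=cv2.INTER_CUBIC))
E
```

```text
{'clock': 0.0, 'joint_pos': array([ 1.16471048e+00,  5.28303632e-02,  1.40174665e+00,  5.43418259e-06,
        1.68861535e+00, -7.02976280e-02]), 'dq': array([0.00013163, 0.0005638 , 0.00018016, 0.00273958, 0.00117032,
       0.00040796]), 'tau': array([-1.70777294e-03, -3.81663215e+01, -3.60187805e+01, -1.81298888e-04,
        6.26193389e-03, -1.22953338e-04]), 'tcp_pos': array([0.17286276, 0.49543725, 0.25546469]), 'orientation': array([-5.24915284e-01, -3.09704020e+00,  2.43957527e-03]), 'wrist_force': array([0.11924287, 0.0003846 , 0.3458744 ]), 'moment': array([-0.02183206, -0.02631699,  0.00275363]), 'finger_force': 0.0, 'opening': 0.08555243450478096}
scene 49.46703992278321 [-0.19359335 -0.81849292  0.60577435] [[ 0.58712776  0.71376191 -0.38187031]]
top 45.87047181624882 [ 0.24761351 -0.10004247  1.1166947 ] [[ 0.28275175  0.11971368 -0.95169327]]
```

View pics/scene0.png

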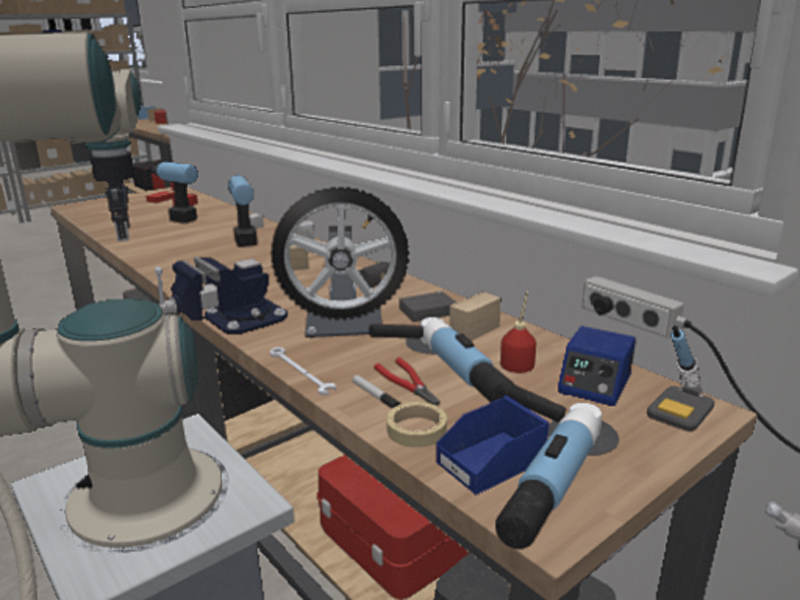

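View pics/top0.png

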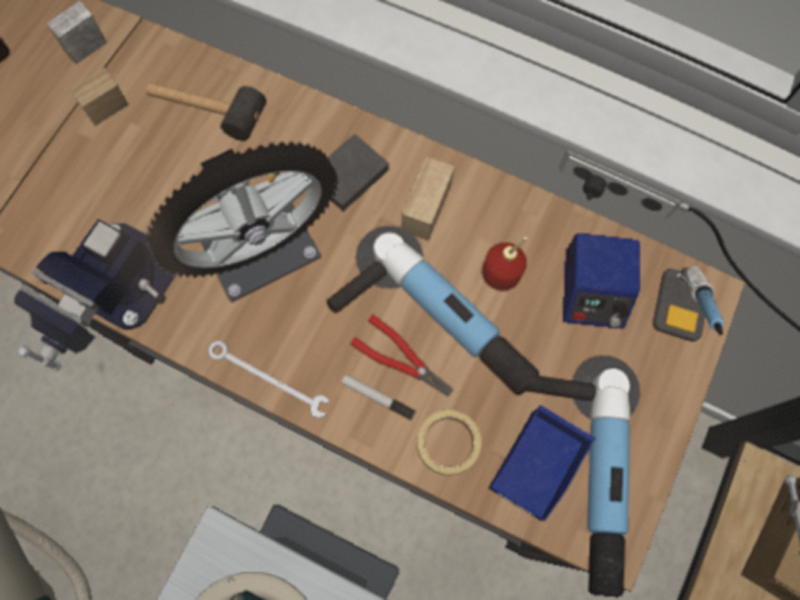

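The scene view shows the wheel centred near (340,258), with brass visible at the upper right (367,222). The top view has the nut at (256,231) and the base plate front corners near (234,291) and (320,255). I'll zoom in on both.

```bash
python3 - <<'E'
from h import *
import pickle
cs=pickle.load(open("c0.pkl","rb"))
a=cs["scene"]["frame"][115:225,165:270,::-1]; b=cs["top"]["frame"][85:200,90:220,::-1]
a=cv2.resize(a,None,fx=3.8,fy=3.8,interpolation=cv2.INTER_CUBIC);b=cv2.resize(b,None,fx=3,fy=3,interpolation=cv2.INTER_CUBIC)
m=np.zeros((max(a.shape[0],b.shape[0]),a.shape[1]+b.shape[1],3),np.uint8);m[:a.shape[0],:a.shape[1]]=a;m[:b.shape[0],a.shape[1]:]=b
print(a.shape,b.shape);cv2.imwrite("pics/z0.png",m)
E
```

```text
(418, 399, 3) (345, 390, 3)
```

View pics/z0.png

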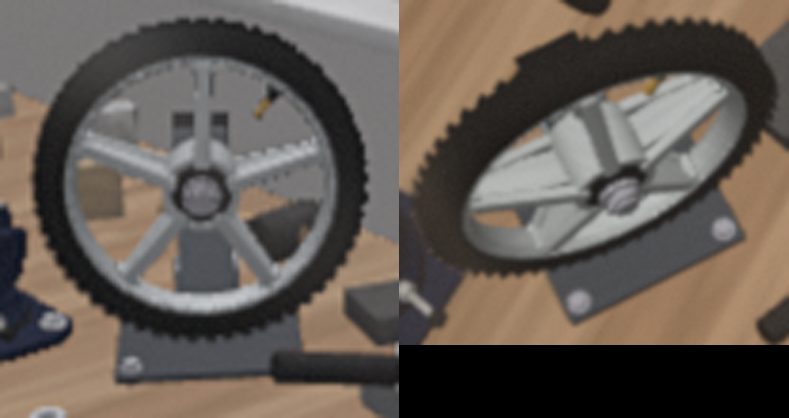

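The zoom shows the spokes, with one almost straight up. The stem runs from foot (272,95) to tip (260,115), about 36° right of the top. That means about 144° of clockwise turn is left. Next, the axle frame.

```bash
cat >> h.py <<'E'
def tri(c1,u1,c2,u2):
    o1,d1=ray(c1,[u1]);o2,d2=ray(c2,[u2]);d1=d1[0];d2=d2[0]
    s=np.linalg.lstsq(np.c_[d1,-d2],o2-o1,rcond=None)[0];a=o1+s[0]*d1;b=o2+s[1]*d2
    return (a+b)/2,np.linalg.norm(a-b)
E
python3 - <<'E'
from h import *
import pickle
cs=pickle.load(open("c0.pkl","rb"));S=cs["scene"];T=cs["top"]
sz=lambda x,y:(165-.5+(x+.5)/3.8,115-.5+(y+.5)/3.8)
tz=lambda x,y:(90-.5+(x-399+.5)/3,85-.5+(y+.5)/3)
P,e=tri(S,sz(201,194),T,tz(618,198));print("nut",P,e)
z=np.array([0,0,1.])
B=plane(T,[tz(575,323),tz(744,240)],z,.012);print("plate",B,np.linalg.norm(B[1]-B[0]))
y=B[0]-B[1];y[2]=0;y/=np.linalg.norm(y);x=np.cross(y,z);print("yaw",np.degrees(np.arctan2(x[1],x[0])))
# tyre outer ellipse: dark mask -> contour for yaw check
C=P+.048*x*1;C[2]=.17;print("C from nut",C, "plate mid along axle", (B.mean(0)-C)@x,(B.mean(0)-C)@y)
# spokes etc on scene: angle of stem in middle plane, spokes
def ang(q):return np.degrees(np.arctan2(-(q-C)@y,(q-C)@z)),np.hypot((q-C)@y,(q-C)@z)
st=plane(S,[sz(272,95),sz(260,115)],x,C@x);print("stem",[ang(q) for q in st], "dir",ang(st[0]-st[1]+C))
sp=plane(S,[sz(202,75),sz(315,148),sz(272,275),sz(128,270),sz(84,143)],x,C@x-.015);print("spk",[ang(q) for q in sp])
# rim inner front edge circle & tyre outer at front
ty=plane(S,[sz(200,20),sz(366,180),sz(200,335),sz(35,170)],x,C@x);print("tyre",[ang(q) for q in ty])
th=np.radians(np.arange(0,360,20))
for n,c in(("s",S),("t",T)):
    im=cv2.resize(c["frame"][:,:,::-1],None,fx=4,fy=4,interpolation=cv2.INTER_CUBIC)
    for r,f,col in((.145,0,(0,0,255)),(.107,.014,(0,255,0)),(.034,.031,(255,0,0))):
        for q in proj(c,[C-f*x-r*np.sin(t)*y+r*np.cos(t)*z for t in th]):cv2.circle(im,tuple(np.int32((q+.5)*4)),2,col,-1)
    im=im[440:910,650:1080] if n=="s" else im[330:800,350:780]
    cv2.imwrite(f"pics/{n}.png",im)
cv2.imwrite("pics/ov.png",cv2.resize(np.hstack([cv2.imread("pics/s.png"),cv2.imread("pics/t.png")]),(800,437)))
np.savez("w.npz",C=C,x=x,y=y)
E
```

```text
nut [0.52358759 0.25087234 0.17018212] 0.0038334910684061055
plate [[0.4506413  0.28571854 0.012     ]
 [0.58277408 0.1919474  0.012     ]] 0.16202499090167352
yaw 54.63768507136701
C from nut [0.55136735 0.29001675 0.17      ] plate mid along axle -0.06179991822596355 -0.0013571003334464336
stem [(np.float64(42.54589318756695), np.float64(0.09782448620048671)), (np.float64(45.35601749251665), np.float64(0.07756157848617513))] dir (np.float64(31.964932196709967), np.float64(0.020708291372349405))
spk [(np.float64(4.118361152535422), np.float64(0.09585260426893596)), (np.float64(74.8692938230283), np.float64(0.10538302543357339)), (np.float64(145.86766574008237), np.float64(0.10838416833197866)), (np.float64(-139.9586101628716), np.float64(0.10384625099000058)), (np.float64(-68.0084318957599), np.float64(0.10443209303025873))]
tyre [(np.float64(2.9004168633325356), np.float64(0.13975381666602782)), (np.float64(93.25762369404127), np.float64(0.14753615471767387)), (np.float64(-177.51296081091775), np.float64(0.15219242083622292)), (np.float64(-85.32411996297996), np.float64(0.14298433687216594))]
```

View pics/ov.png

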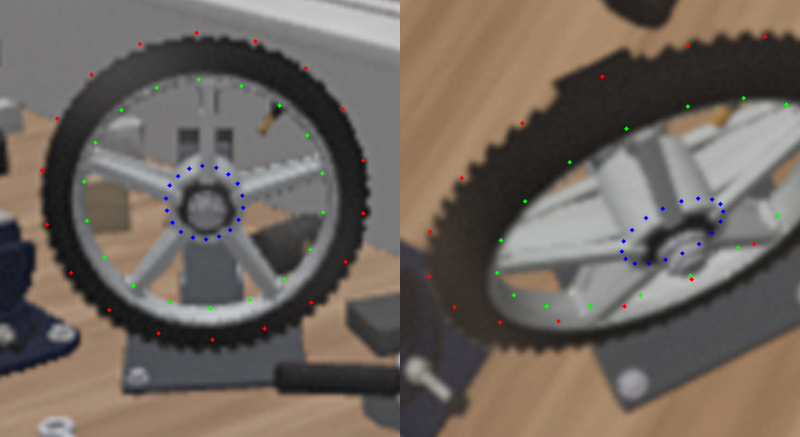

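The projected circles sit a few mm off the wheel, up in the scene view and up-right in the top view. I'll cross-check the centre with the tyre silhouette centres.

```bash
python3 - <<'E'
from h import *
import pickle
cs=pickle.load(open("c0.pkl","rb"));S=cs["scene"];T=cs["top"]
sz=lambda x,y:(165-.5+(x+.5)/3.8,115-.5+(y+.5)/3.8)
tz=lambda x,y:(90-.5+(x-399+.5)/3,85-.5+(y+.5)/3)
z=np.array([0,0,1.])
el={}
for n,c,b in(("s",S,(165,115,270,225)),("t",T,(90,85,222,180))):
    g=c["frame"].max(2)
    m=(g<75).astype(np.uint8);k=np.zeros_like(m);k[b[1]:b[3],b[0]:b[2]]=m[b[1]:b[3],b[0]:b[2]]
    k=cv2.morphologyEx(k,cv2.MORPH_OPEN,np.ones((4,4),np.uint8))
    _,lab,st,_=cv2.connectedComponentsWithStats(k);i=1+st[1:,4].argmax();k=(lab==i).astype(np.uint8)
    h=cv2.convexHull(max(cv2.findContours(k,0,1)[0],key=len));el[n]=cv2.fitEllipse(h);print(n,st[i],el[n])
    im=c["frame"][:,:,::-1].copy();im[k>0]=im[k>0]//2+[0,0,120];cv2.ellipse(im,el[n],(0,255,0),1)
    cv2.imwrite(f"pics/m{n}.png",cv2.resize(im[b[1]-8:b[3]+8,b[0]-8:b[2]+8],(400,400)))
cv2.imwrite("pics/mm.png",np.hstack([cv2.imread("pics/ms.png"),cv2.imread("pics/mt.png")]))
for name,u in(("ellipse",(el["s"][0],el["t"][0])),("clicked",(sz(200.5,179),tz(595,145.5)))):
    print(name,tri(S,u[0],T,u[1]),plane(S,[u[0]],z,.17),plane(T,[u[1]],z,.17))
for n,u,c in(("S",sz(201,194),S),("T",tz(618,198),T)):print("nut z=.17",n,plane(c,[u],z,.17))
E
```

```text
s [ 175  121   87   85 1968] ((218.1661834716797, 162.99282836914062), (84.88294219970703, 87.29840087890625), 93.75700378417969)
t [  91   94  127   87 3440] ((151.62168884277344, 136.5939178466797), (70.24478912353516, 140.91339111328125), 62.835872650146484)
ellipse (array([0.54865299, 0.29190023, 0.16320891]), np.float64(0.013207964274581227)) [[0.54301016 0.27175759 0.17      ]] [[0.54098219 0.2926438  0.17      ]]
clicked (array([0.55293216, 0.29100706, 0.16740813]), np.float64(0.00036903245832562494)) [[0.54868554 0.28436743 0.17      ]] [[0.55194195 0.29003644 0.17      ]]
nut z=.17 S [[0.52561502 0.25045498 0.17      ]]
nut z=.17 T [[0.52201555 0.2519602  0.17      ]]
```

View pics/mm.png

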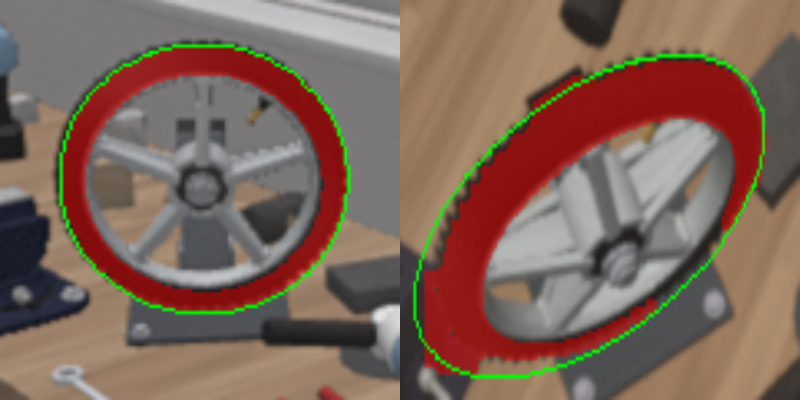

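The clicked centre, with a 0.4 mm ray gap, agrees with the nut-based one within 2 mm: C ≈ (0.552, 0.2905, 0.170), axle yaw ≈ 54.4°. The contaminated mask fit is rejected. I'll close the fingers and swing the arm to the front of the wheel.

Emit:
drive_tool --commands '[[[-2.4,-2.6,0],[0,0,0],0],[[-2.4,-2.6,0],[0,0,0],0],[[-2.4,-2.6,0],[0,0,0],0],[[-2.4,-2.6,0],[0,0,0],0],[[-2.4,-2.6,0],[0,0,0],0],[[-2.4,-2.6,0],[0,0,0],0],[[-2.4,-2.6,0],[0,0,0],0],[[-2.4,-2.6,0],[0,0,0],0],[[-2.4,-2.6,0],[0,0,0],0],[[-2.4,-2.6,0],[0,0,0],0],[[-2.4,-2.6,0],[0,0,0],0],[[-2.4,-2.6,0],[0,0,0],0]]' --newtons 20

```text
clock: 1.1
tcp_pos: [0.3422, 0.1045, 0.2562]
orientation: [0.525, 3.097, 0.0]
wrist_force: [-0.1, 0.6, -0.6]
opening: 0.0001
finger_force: 0.0
```

```bash
cat >> h.py <<'E'
from scipy.spatial.transform import Rotation as Ro
def show():
    s=state();R=Ro.from_rotvec(s["orientation"]);print("t",round(s["clock"],2),"q",s["joint_pos"].round(3),"p",s["tcp_pos"].round(4),"F",s["wrist_force"].round(1),"op",round(s["opening"],4));print(R.as_matrix().round(3));return s,R
E
python3 -c "
from h import *
show()"
```

```text
t 1.1 q [ 0.193 -0.444  1.83   0.     1.755 -1.042] p [0.3422 0.1045 0.2562] F [-0.1  0.6 -0.6] op 0.0001
[[-0.944  0.329  0.   ]
 [ 0.329  0.944  0.   ]
 [-0.     0.    -1.   ]]
```

Emit:
drive_tool --commands '[[[0,1.0,0.0],[-7,0,0],0],[[0,1.0,0.1],[-7,0,0],0],[[0,1.0,0.2],[-7,0,0],0],[[0,0.9,0.4],[-7,0,0],0]]'

```text
clock: 1.43
tcp_pos: [0.3558, 0.1442, 0.2573]
orientation: [0.497, 2.925, 0.739]
wrist_force: [-1.4, 0.1, -0.4]
opening: -0.0003
finger_force: 0.0
```

```bash
python3 -c "
from h import *
show()"
```

```text
t 1.43 q [-0.022 -0.577  1.977  0.468  1.574 -1.215] p [0.3558 0.1442 0.2573] F [-1.4  0.1 -0.4] op -0.0003
[[-0.944  0.29   0.159]
 [ 0.331  0.831  0.448]
 [-0.002  0.475 -0.88 ]]
```

```bash
cat > kin.py <<'E'
from h import *
from scipy.optimize import least_squares
def fk(q,k):
    h,L1,L2,y0,d6=k;r=lambda a,t:Ro.from_euler(a,t)
    A=r('z',q[0]);B=A*r('y',q[1]);D=B*r('y',q[2]);E=D*r('z',q[3])*r('y',q[4])*r('z',q[5])
    return A.apply([0,y0,h])+B.apply([0,0,L1])+D.apply([0,0,L2])+E.apply([0,0,d6]),E
D=[([1.16471,.05283,1.40175,0,1.68862,-.0703],[.17286,.49544,.25546]),([.193,-.444,1.83,0,1.755,-1.042],[.3422,.1045,.2562]),([-.022,-.577,1.977,.468,1.574,-1.215],[.3558,.1442,.2573])]
sol=least_squares(lambda k:np.ravel([fk(q,k)[0]-p for q,p in D]),[.2,.4,.4,.036,.25])
k=sol.x
lo=np.array([-2.9,-.91,.12,-1.06,.26,-2.93]);hi=np.array([2.9,2.17,2.37,4.2,2.73,2.93])
def ik(p,R,q0):
    f=lambda q:np.r_[(fk(q,k)[0]-p)*10,(R.inv()*(fk(q,k)[1]*R6)).as_rotvec()]
    s=least_squares(f,np.clip(q0,lo+.01,hi-.01),bounds=(lo,hi));return s.x,np.abs(s.fun).max()
q,p=D[2];E=fk(q,k)[1]
R6=E.inv()*Ro.from_matrix([[-.944,.29,.159],[.331,.831,.448],[-.002,.475,-.88]])
if __name__=="__main__":
    print(k,np.abs(sol.fun).max(),R6.as_rotvec())
    z=np.array([0,0,1.]);a=np.radians(54.4);x=np.array([np.cos(a),np.sin(a),0]);y=np.cross(z,x);C=np.array([.552,.2905,.17])
    np.savez("w.npz",C=C,x=x,y=y)
    Rt=Ro.from_matrix(np.c_[y,z,x])
    for so in(.13,.04):
      for roll in(0,90,-90):
        q0=np.array([-.1,-.3,1.9,1.8,1.2,-1.2-np.radians(roll)])
        for th in range(-90,70,25):
            t=np.radians(th);P=C-x*so+.058*(-y*np.sin(t)+z*np.cos(t))
            q0,e=ik(P,Rt*Ro.from_euler('z',roll,degrees=True),q0);print(so,roll,th,q0.round(2),round(e,4))
E
python3 kin.py
```

```text
[0.10801015 0.34159802 0.50965692 0.03714311 0.25358558] 0.0015096759829506534 [ 1.72637337e-04 -5.04953034e-04  1.57102089e+00]
0.13 0 -90 [-0.16 -0.3   2.37  1.61  1.35 -2.06] 0.2505
0.13 0 -65 [-0.16 -0.38  2.37  1.6   1.3  -1.98] 0.2066
0.13 0 -40 [-0.17 -0.42  2.37  1.63  1.26 -1.94] 0.141
0.13 0 -15 [-0.18 -0.43  2.37  1.68  1.21 -1.95] 0.0682
0.13 0 10 [-0.19 -0.41  2.37  1.74  1.18 -2.  ] 0.0
0.13 0 35 [-0.22 -0.31  2.32  1.75  1.21 -2.04] 0.0
0.13 0 60 [-0.24 -0.23  2.29  1.76  1.23 -2.1 ] 0.0
0.13 90 -90 [-0.16 -0.3   2.37  1.61  1.35 -0.49] 0.2509
0.13 90 -65 [-0.16 -0.38  2.37  1.6   1.31 -0.41] 0.207
0.13 90 -40 [-0.17 -0.42  2.37  1.63  1.26 -0.37] 0.1414
0.13 90 -15 [-0.18 -0.43  2.37  1.68  1.21 -0.38] 0.0686
0.13 90 10 [-0.19 -0.41  2.37  1.74  1.18 -0.43] 0.0
0.13 90 35 [-0.22 -0.31  2.32  1.75  1.21 -0.47] 0.0
0.13 90 60 [-0.24 -0.23  2.29  1.76  1.23 -0.53] 0.0
0.13 -90 -90 [-0.16 -0.3   2.37  1.61  1.35  2.65] 0.2509
0.13 -90 -65 [-0.16 -0.38  2.37  1.6   1.3   2.73] 0.207
0.13 -90 -40 [-0.17 -0.42  2.37  1.63  1.26  2.77] 0.1413
0.13 -90 -15 [-0.18 -0.43  2.37  
[... 619 characters left out ...]
90 -65 [ 0.13 -0.31  2.37  1.99  0.92 -0.63] 0.0
0.04 90 -40 [ 0.1  -0.31  2.32  1.93  0.93 -0.57] 0.0
0.04 90 -15 [ 0.06 -0.27  2.27  1.9   0.96 -0.53] 0.0
0.04 90 10 [ 0.02 -0.21  2.22  1.88  1.   -0.53] 0.0
0.04 90 35 [-0.01 -0.14  2.18  1.88  1.03 -0.55] 0.0
0.04 90 60 [-0.03 -0.07  2.15  1.89  1.07 -0.59] 0.0
0.04 -90 -90 [ 0.13 -0.25  2.37  1.99  0.97  2.46] 0.0331
0.04 -90 -65 [ 0.13 -0.31  2.37  1.98  0.92  2.51] 0.0
0.04 -90 -40 [ 0.1  -0.31  2.32  1.93  0.93  2.58] 0.0
0.04 -90 -15 [ 0.06 -0.27  2.27  1.9   0.96  2.61] 0.0
0.04 -90 10 [ 0.02 -0.21  2.22  1.88  0.99  2.62] 0.0
0.04 -90 35 [-0.01 -0.14  2.18  1.87  1.03  2.59] 0.0
0.04 -90 60 [-0.03 -0.07  2.15  1.89  1.07  2.55] 0.0
```

```bash
python3 - <<'E'
from kin import *
w=np.load("w.npz");C,x,y=w["C"],w["x"],w["y"];z=np.array([0,0,1.]);Rt=Ro.from_matrix(np.c_[y,z,x])
def pt(so,th,r=.058):
    t=np.radians(th);return C-x*so+r*(-y*np.sin(t)+z*np.cos(t))
q0=np.array([0,-.2,2.2,1.9,1.,-2.1])
for so,th,r in[(.12,30,.09),(.1,20,.08),(.08,0,.07),(.08,-25,.06),(.033,-25,.058),(.033,0,.058),(.033,30,.058),(.033,60,.058),(.033,90,.058),(.033,110,.058),(.033,130,.058),(.08,130,.058),(.08,110,.058)]:
    q0,e=ik(pt(so,th,r),Rt,q0);print(so,th,pt(so,th,r).round(3),q0.round(2),round(e,4))
s,R=show()
rv=(R.inv()*Rt).as_rotvec(degrees=True);print("turn to target, tool frame deg",rv.round(1))
print("shift world",(pt(.12,30,.09)-s["tcp_pos"]).round(4),"tool",R.inv().apply(pt(.12,30,.09)-s["tcp_pos"]).round(4))
# suggested interpolation in rows
n=12
Rp=R;pp=s["tcp_pos"];G=pt(.12,30,.09);q0=s["joint_pos"]
for i in range(1,n+1):
    Rn=R*Ro.from_rotvec(rv*i/n,degrees=True);pn=s["tcp_pos"]+(G-s["tcp_pos"])*i/n
    q0,e=ik(pn,Rn,q0);print(i,(Rp.inv().apply(pn-pp)*100).round(2),(rv/n).round(2),q0.round(2),round(e,3));Rp,pp=Rn,pn
E
```

```text
0.12 30 [0.519 0.167 0.248] [-0.21 -0.31  2.25  1.73  1.19 -1.97] 0.0
0.1 20 [0.516 0.193 0.245] [-0.14 -0.32  2.27  1.76  1.12 -1.99] 0.0
0.08 0 [0.505 0.225 0.24 ] [-0.05 -0.35  2.3   1.8   1.05 -2.01] 0.0
0.08 -25 [0.485 0.24  0.224] [-0.01 -0.4   2.37  1.84  1.01 -2.05] 0.0
0.033 -25 [0.513 0.278 0.223] [ 0.09 -0.27  2.28  1.92  0.93 -2.12] 0.0
0.033 0 [0.533 0.264 0.228] [ 0.05 -0.22  2.22  1.89  0.97 -2.1 ] 0.0
0.033 30 [0.556 0.247 0.22 ] [ 0.01 -0.14  2.17  1.88  1.02 -2.12] 0.0
0.033 60 [0.574 0.234 0.199] [-0.02 -0.05  2.14  1.89  1.06 -2.17] 0.0
0.033 90 [0.58 0.23 0.17] [-0.03  0.02  2.14  1.92  1.09 -2.24] 0.0
0.033 110 [0.577 0.232 0.15 ] [-0.03  0.05  2.15  1.95  1.1  -2.29] 0.0
0.033 130 [0.569 0.238 0.133] [-0.01  0.06  2.18  1.98  1.11 -2.34] 0.0
0.08 130 [0.542 0.2   0.133] [-0.11 -0.02  2.26  1.9   1.18 -2.31] 0.0
0.08 110 [0.55  0.194 0.15 ] [-0.12 -0.03  2.23  1.88  1.17 -2.26] 0.0
t 1.43 q [-0.022 -0.577  1.977  0.468  1.574 -1.215] p [0.3558 0.1442 0.2573] F [-1.4  0.1 -0.4] op -0.0003
[[-0.944  0.29   0.159]
 [ 0.331  0.831  0.448]
 [-0.002  0.475 -0.88 ]]
tu
[... 428 characters left out ...]
09  0.83  1.39 -1.39] 0.0
5 [-1.15  0.39  0.63] [-5.1  -1.22  0.74] [-0.2  -0.56  2.12  0.92  1.35 -1.44] 0.0
6 [-1.13  0.35  0.69] [-5.1  -1.22  0.74] [-0.22 -0.55  2.15  1.02  1.31 -1.5 ] 0.0
7 [-1.11  0.3   0.74] [-5.1  -1.22  0.74] [-0.23 -0.52  2.18  1.13  1.27 -1.56] 0.0
8 [-1.09  0.25  0.79] [-5.1  -1.22  0.74] [-0.24 -0.49  2.2   1.24  1.24 -1.63] 0.0
9 [-1.07  0.19  0.83] [-5.1  -1.22  0.74] [-0.24 -0.46  2.22  1.35  1.21 -1.71] 0.0
10 [-1.05  0.13  0.87] [-5.1  -1.22  0.74] [-0.23 -0.42  2.24  1.47  1.19 -1.79] 0.0
11 [-1.03  0.06  0.9 ] [-5.1  -1.22  0.74] [-0.22 -0.37  2.25  1.6   1.18 -1.88] 0.0
12 [-1.01 -0.01  0.93] [-5.1  -1.22  0.74] [-0.21 -0.31  2.25  1.73  1.19 -1.97] 0.0
```

The whole single stroke over the right-hand side is within the joint ranges. Turning the tool level in front of the wheel.

Emit:
drive_tool --commands '[[[-1.22,0.51,0.37],[-5.1,-1.2,0.74],0],[[-1.2,0.49,0.44],[-5.1,-1.2,0.74],0],[[-1.2,0.47,0.5],[-5.1,-1.2,0.74],0],[[-1.2,0.43,0.57],[-5.1,-1.2,0.74],0],[[-1.15,0.39,0.63],[-5.1,-1.2,0.74],0],[[-1.13,0.35,0.7],[-5.1,-1.2,0.74],0],[[-1.1,0.3,0.74],[-5.1,-1.2,0.74],0],[[-1.1,0.25,0.8],[-5.1,-1.2,0.74],0],[[-1.07,0.2,0.83],[-5.1,-1.2,0.74],0],[[-1.05,0.13,0.87],[-5.1,-1.2,0.74],0],[[-1.03,0.06,0.9],[-5.1,-1.2,0.74],0],[[-1.0,0,0.93],[-5.1,-1.2,0.74],0]]'

```text
clock: 2.43
tcp_pos: [0.5188, 0.1665, 0.246]
orientation: [0.602, 1.87, 1.866]
wrist_force: [0.6, 0.1, 0.4]
opening: 0.0003
finger_force: 0.0
```

```bash
cat >> h.py <<'E'
w=np.load("w.npz");C,x,y=w["C"],w["x"],w["y"];z=np.array([0,0,1.]);Rt=Ro.from_matrix(np.c_[y,z,x])
def pt(so,th,r=.058):
    t=np.radians(th);return C-x*so+r*(-y*np.sin(t)+z*np.cos(t))
def where():
    s,R=show();d=s["tcp_pos"]-C;print("so",round(-d@x,4),"yw",round(d@y,4),"zw",round(d[2],4),"r",round(np.hypot(d@y,d[2]),4),"th",round(np.degrees(np.arctan2(-(d@y),d[2])),1),"turn left",(R.inv()*Rt).as_rotvec(degrees=True).round(2));return s,R
E
python3 - <<'E'
from h import *
s,R=where()
for n in("wrist","scene"):
    c=read_camera(n);cv2.imwrite(f"pics/{n}1.png",c["frame"][:,:,::-1]);print(ray(c,[[256,192]]))
a=cv2.imread("pics/wrist1.png");b=cv2.imread("pics/scene1.png")[100:260,130:290]
cv2.imwrite("pics/w1.png",np.hstack([cv2.resize(a,(448,336)),cv2.resize(b,(336,336),interpolation=cv2.INTER_CUBIC)]))
E
```

```text
t 2.43 q [-0.21  -0.085  2.105  1.754  1.202 -2.051] p [0.5188 0.1665 0.246 ] F [0.6 0.1 0.4] op 0.0003
[[-0.814  0.004  0.581]
 [ 0.581  0.001  0.814]
 [ 0.003  1.    -0.003]]
so 0.1202 yw -0.0452 zw 0.076 r 0.0884 th 30.7 turn left [-0.19 -0.07 -0.17]
(array([0.38819834, 0.11492891, 0.24591927]), array([[ 0.80378526,  0.59485983, -0.00842887]]))
(array([-0.19359335, -0.81849292,  0.60577435]), array([[ 0.58712776,  0.71376191, -0.38187031]]))
```

View pics/w1.png

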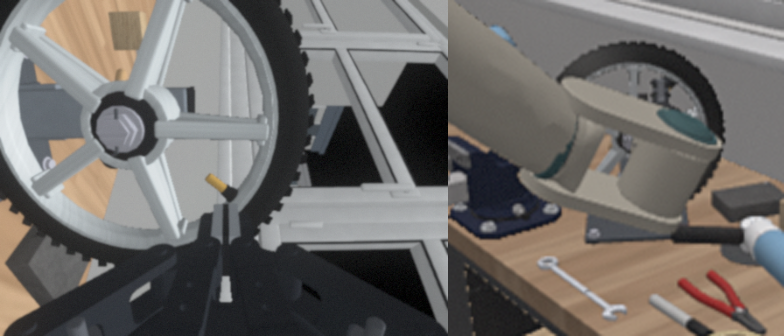

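The wrist view shows the wheel well (image right = up): nut at (119,126), stem from tip (207,177) to foot (232,190), upper spoke along (168–270,127). Checking the centre and spoke angle from here.

```bash
python3 - <<'E'
from h import *
c=read_camera("wrist")
f=lambda *p:[(u/.875,v/.875) for u,v in p]
n=plane(c,f((119,126)),x,C@x-.048)[0]-C;print("nut yz",n@y,n@z)
def ang(P,d=0):
    out=[]
    for q in P:
        q=q-C;out.append((round(np.degrees(np.arctan2(-(q@y),q@z)),1),round(np.hypot(q@y,q@z),4)))
    return out
print("spokes tip front",ang(plane(c,f((266,128),(181,237),(36,187),(16,32),(157,5)),x,C@x-.016)))
print("stem tip,foot",ang(plane(c,f((209,178),(234,191)),x,C@x)))
# rim inner front edge points: bottom/left-right extents
print("rim",ang(plane(c,f((272,126),(3,100),(160,244)),x,C@x-.014)))
E
```

```text
nut yz 0.0028391857415006397 -0.00426510022206858
spokes tip front [(np.float64(2.6), np.float64(0.105)), (np.float64(75.2), np.float64(0.1112)), (np.float64(151.1), np.float64(0.117)), (np.float64(-141.4), np.float64(0.1181)), (np.float64(-76.4), np.float64(0.0906))]
stem tip,foot [(np.float64(44.3), np.float64(0.0775)), (np.float64(40.5), np.float64(0.1037))]
rim [(np.float64(1.8), np.float64(0.1101)), (np.float64(-169.5), np.float64(0.1189)), (np.float64(86.5), np.float64(0.1168))]
```

Emit:
drive_tool --commands '[[[1.27,-0.37,0.6],[0,0,0],0],[[1.27,-0.37,0.6],[0,0,0],0],[[1.27,-0.37,0.6],[0,0,0],0],[[1.27,-0.37,0.6],[0,0,0],0],[[1.27,-0.37,0.6],[0,0,0],0],[[1.27,-0.37,0.6],[0,0,0],0],[[0,0,0],[0,0,0],0]]'

```text
clock: 3.17
tcp_pos: [0.475, 0.2419, 0.2246]
orientation: [0.596, 1.879, 1.864]
wrist_force: [-0.8, -0.9, 0.4]
opening: 0.0001
finger_force: 0.0
```

```bash
python3 - <<'E'
from h import *
s,R=where()
c=read_camera("wrist");im=c["frame"][:,:,::-1].copy()
P=proj(c,[s["tcp_pos"]+s_*R.apply([0,0,1]) for s_ in(.025,.072)]);print(P)
cv2.imwrite("pics/w2.png",im)
E
```

```text
t 3.17 q [-0.012 -0.17   2.232  1.876  1.044 -2.142] p [0.475  0.2419 0.2246] F [-0.8 -0.9  0.4] op 0.0001
[[-0.818  0.005  0.576]
 [ 0.576  0.006  0.818]
 [ 0.     1.    -0.008]]
so 0.0844 yw 0.0343 zw 0.0546 r 0.0645 th -32.2 turn left [-0.46 -0.45 -0.02]
[[258.75004694 247.18533705]
 [258.46424169 213.20003556]]
```

View pics/w2.png

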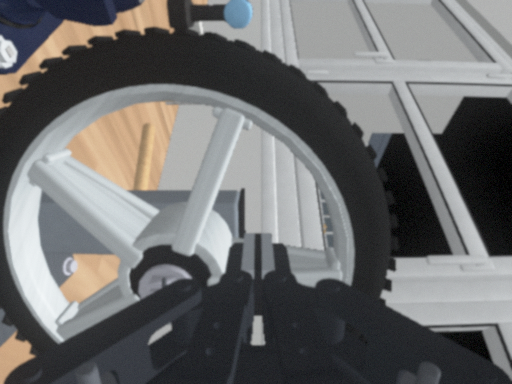

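The tips will land near pixel (258,213), mid-gap between the upper spoke (row ~258) and the left spoke (column ~200). Going in.

Emit:
drive_tool --commands '[[[0,0,1.3],[0,0,0],0],[[0,0,1.3],[0,0,0],0],[[0,0,1.3],[0,0,0],0],[[0,0,1.2],[0,0,0],0],[[0,0,0],[0,0,0],0]]'

```text
clock: 3.63
tcp_pos: [0.5073, 0.2824, 0.2256]
orientation: [0.596, 1.875, 1.865]
wrist_force: [-0.5, -0.1, -0.7]
opening: 0.0003
finger_force: 0.0
```

```bash
python3 - <<'E'
from h import *
s,R=where()
p0=s["tcp_pos"]
# circle, r=.060, from th now to 110, ~3 deg per row; shifts along tool x=y_w, y=z
th=-32
prev=np.array([(p0-C)@y,(p0-C)[2]])
for t in range(-28,112,4):
    q=.060*np.array([-np.sin(np.radians(t)),np.cos(np.radians(t))]);print(t,((q-prev)*100).round(2),end="; ");prev=q
E
```

```text
t 3.63 q [ 0.102 -0.052  2.125  1.963  0.952 -2.197] p [0.5073 0.2824 0.2256] F [-0.5 -0.1 -0.7] op 0.0003
[[-0.816  0.003  0.578]
 [ 0.578  0.005  0.816]
 [-0.     1.    -0.006]]
so 0.0326 yw 0.0317 zw 0.0556 r 0.064 th -29.7 turn left [-0.32 -0.31  0.  ]
-28 [-0.35 -0.26]; -24 [-0.38  0.18]; -20 [-0.39  0.16]; -16 [-0.4   0.13]; -12 [-0.41  0.1 ]; -8 [-0.41  0.07]; -4 [-0.42  0.04]; 0 [-0.42  0.01]; 4 [-0.42 -0.01]; 8 [-0.42 -0.04]; 12 [-0.41 -0.07]; 16 [-0.41 -0.1 ]; 20 [-0.4  -0.13]; 24 [-0.39 -0.16]; 28 [-0.38 -0.18]; 32 [-0.36 -0.21]; 36 [-0.35 -0.23]; 40 [-0.33 -0.26]; 44 [-0.31 -0.28]; 48 [-0.29 -0.3 ]; 52 [-0.27 -0.32]; 56 [-0.25 -0.34]; 60 [-0.22 -0.36]; 64 [-0.2  -0.37]; 68 [-0.17 -0.38]; 72 [-0.14 -0.39]; 76 [-0.12 -0.4 ]; 80 [-0.09 -0.41]; 84 [-0.06 -0.41]; 88 [-0.03 -0.42]; 92 [ 0.   -0.42]; 96 [ 0.03 -0.42]; 100 [ 0.06 -0.41]; 104 [ 0.09 -0.41]; 108 [ 0.12 -0.4 ];
```

Emit:
drive_tool --commands '[[[-0.35,-0.26,0],[0,0,0],0],[[-0.38,0.18,0],[0,0,0],0],[[-0.39,0.16,0],[0,0,0],0],[[-0.4,0.13,0],[0,0,0],0],[[-0.41,0.1,0],[0,0,0],0],[[-0.41,0.07,0],[0,0,0],0],[[-0.42,0.04,0],[0,0,0],0],[[-0.42,0.01,0],[0,0,0],0],[[-0.42,-0.01,0],[0,0,0],0],[[-0.42,-0.04,0],[0,0,0],0],[[-0.41,-0.07,0],[0,0,0],0],[[-0.41,-0.1,0],[0,0,0],0]]'

```text
clock: 4.63
tcp_pos: [0.5446, 0.2546, 0.2252]
orientation: [0.598, 1.879, 1.867]
wrist_force: [-6.9, 4.4, -0.1]
opening: 0.0004
finger_force: 3.3
```

```bash
python3 - <<'E'
from h import *
s,R=where()
c=read_camera("wrist");cv2.imwrite("pics/w3.png",c["frame"][:,:,::-1])
E
```

```text
t 4.63 q [ 0.022  0.042  2.03   1.905  1.019 -2.163] p [0.5446 0.2546 0.2252] F [-6.9  4.4 -0.1] op 0.0004
[[-0.818  0.007  0.575]
 [ 0.575  0.004  0.818]
 [ 0.003  1.    -0.007]]
so 0.0334 yw -0.0149 zw 0.0552 r 0.0571 th 15.1 turn left [-0.42 -0.48 -0.16]
```

View pics/w3.png

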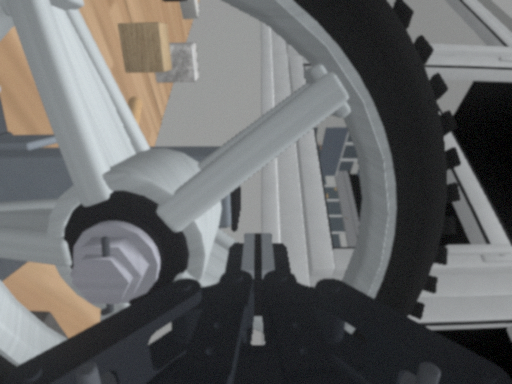

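The spoke is being pushed with about 8 N. The trailing spoke runs (170,220)→(330,85), about 40° left of up, so the wheel has turned about 30°. Continuing.

Emit:
drive_tool --commands '[[[-0.4,-0.13,0],[0,0,0],0],[[-0.39,-0.16,0],[0,0,0],0],[[-0.38,-0.18,0],[0,0,0],0],[[-0.36,-0.21,0],[0,0,0],0],[[-0.35,-0.23,0],[0,0,0],0],[[-0.33,-0.26,0],[0,0,0],0],[[-0.31,-0.28,0],[0,0,0],0],[[-0.29,-0.3,0],[0,0,0],0],[[-0.27,-0.32,0],[0,0,0],0],[[-0.25,-0.34,0],[0,0,0],0],[[-0.22,-0.36,0],[0,0,0],0],[[-0.2,-0.37,0],[0,0,0],0]]'

```text
clock: 5.68
tcp_pos: [0.5764, 0.232, 0.1949]
orientation: [0.599, 1.874, 1.865]
wrist_force: [-3.4, 1.8, 4.7]
opening: -0.0001
finger_force: 2.5
```

```bash
python3 - <<'E'
from h import *
s,R=where()
E
```

```text
t 5.68 q [-0.031  0.191  1.948  1.909  1.083 -2.221] p [0.5764 0.232  0.1949] F [-3.4  1.8  4.7] op -0.0001
[[-0.816  0.004  0.578]
 [ 0.578  0.004  0.816]
 [ 0.001  1.    -0.005]]
so 0.0333 yw -0.0539 zw 0.0249 r 0.0594 th 65.2 turn left [-0.31 -0.27 -0.08]
```

Emit:
drive_tool --commands '[[[-0.17,-0.38,0],[0,0,0],0],[[-0.14,-0.39,0],[0,0,0],0],[[-0.12,-0.4,0],[0,0,0],0],[[-0.09,-0.41,0],[0,0,0],0],[[-0.06,-0.41,0],[0,0,0],0],[[-0.03,-0.42,0],[0,0,0],0],[[0.0,-0.42,0],[0,0,0],0],[[0.03,-0.42,0],[0,0,0],0],[[0.06,-0.41,0],[0,0,0],0],[[0.09,-0.41,0],[0,0,0],0],[[0,0,0],[0,0,0],0]]'

```text
clock: 6.6
tcp_pos: [0.5799, 0.2289, 0.153]
orientation: [0.603, 1.875, 1.863]
wrist_force: [1.1, 1.8, 2.3]
opening: 0.0001
finger_force: 1.6
```

```bash
python3 - <<'E'
from h import *
s,R=where()
c=read_camera("wrist");cv2.imwrite("pics/w4.png",c["frame"][:,:,::-1])
E
```

```text
t 6.6 q [-0.037  0.301  1.931  1.949  1.117 -2.315] p [0.5799 0.2289 0.153 ] F [1.1 1.8 2.3] op 0.0001
[[-0.814  0.007  0.58 ]
 [ 0.58   0.004  0.814]
 [ 0.003  1.    -0.007]]
so 0.0338 yw -0.0586 zw -0.017 r 0.061 th 106.2 turn left [-0.43 -0.13 -0.16]
```

View pics/w4.png

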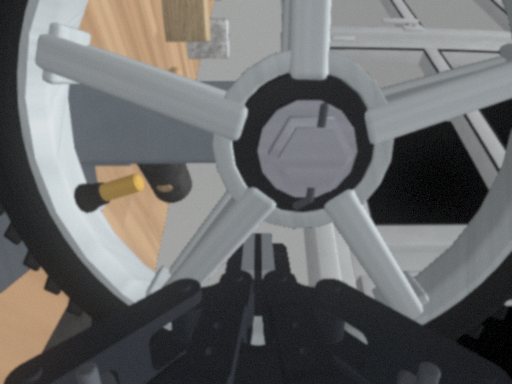

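The stem now shows at the lower left, tip (140,182), foot (90,197), and one spoke points level left. About 18° is left. Measuring that.

```bash
cat >> h.py <<'E'
def cast(c,u,face=True):
    d=.025
    for _ in range(6):
        q=plane(c,[u],x,C@x-(d if face else 0))[0]-C;r=np.hypot(q@y,q@z);d=.031-.016*(r-.034)/.073
    return np.array([-(q@y),q@z])
def dirn(c,a,b,face=True):
    A,B=cast(c,a,face),cast(c,b,face);v=B-A;return np.degrees(np.arctan2(v[0],v[1])),A,B
E
python3 - <<'E'
from h import *
c=read_camera("wrist")
for n,a,b,t in(("A",(238,118),(45,48),-144),("B",(309,75),(309,5),-72),("C",(372,124),(508,72),0),("D",(345,200),(412,308),72)):
    d,A,B=dirn(c,a,b);print(n,round(((d-t)+180)%360-180,1),A.round(3),B.round(3))
d,A,B=dirn(c,(140,182),(90,197),False);print("stem",d,A.round(3),B.round(3))
n=plane(c,[(307,148)],x,C@x-.048)[0]-C;print("nut",-(n@y),n@z)
E
```

```text
A -16.9 [-0.008 -0.025] [-0.037 -0.108]
B -18.3 [-0.024  0.001] [-0.048  0.001]
C -18.9 [-0.006  0.026] [-0.027  0.088]
D -16.8 [0.025 0.019] [0.094 0.067]
stem 163.63823501690246 [ 0.026 -0.078] [ 0.034 -0.107]
nut 0.000338816198336353 -0.0005461195378417827
```

Emit:
drive_tool --commands '[[[0.12,-0.4,0],[0,0,0],0],[[0.15,-0.39,0],[0,0,0],0],[[0.12,-0.26,0],[0,0,0],0],[[0,0,0],[0,0,0],0]]'

```text
clock: 7.03
tcp_pos: [0.5763, 0.2315, 0.1429]
orientation: [0.601, 1.875, 1.864]
wrist_force: [2.0, -0.2, 2.9]
opening: 0.0001
finger_force: 1.5
```

```bash
python3 - <<'E'
from h import *
s,R=where()
c=read_camera("wrist");cv2.imwrite("pics/w5.png",c["frame"][:,:,::-1])
E
```

```text
t 7.03 q [-0.032  0.32   1.937  1.964  1.124 -2.343] p [0.5763 0.2315 0.1429] F [ 2.  -0.2  2.9] op 0.0001
[[-0.815  0.006  0.579]
 [ 0.579  0.004  0.815]
 [ 0.003  1.    -0.007]]
so 0.0339 yw -0.0541 zw -0.0271 r 0.0605 th 116.6 turn left [-0.4  -0.2  -0.15]
```

View pics/w5.png

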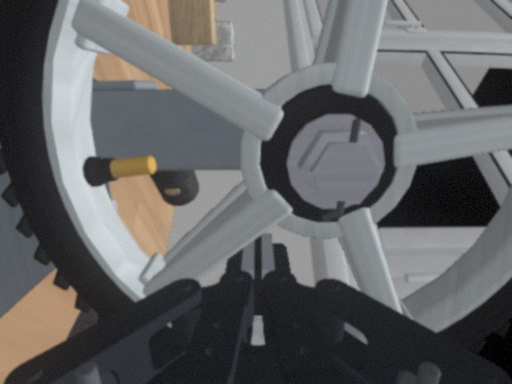

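The stem tip is at (155,166) and the foot at (95,171), close to the image row axis. Remaining angle from the spokes and the stem:

```bash
python3 - <<'E'
from h import *
c=read_camera("wrist")
for n,a,b,t in(("A",(270,121),(85,20),-144),("B",(352,90),(367,5),-72),("C",(400,148),(510,126),0),("D",(355,218),(387,298),72)):
    d,A,B=dirn(c,a,b);print(n,round(((d-t)+180)%360-180,1),"pos-angle",round((np.degrees(np.arctan2(*B))-t+180)%360-180,1),A.round(3),B.round(3))
d,A,B=dirn(c,(155,166),(95,171),False);print("stem",d,A.round(3),B.round(3))
n=plane(c,[(336,161)],x,C@x-.048)[0]-C;print("nut",-(n@y),n@z)
E
```

```text
A -8.1 pos-angle -8.2 [-0.012 -0.023] [-0.052 -0.099]
B -8.2 pos-angle -4.8 [-0.023  0.007] [-0.054  0.013]
C -8.6 pos-angle -6.8 [-0.002  0.028] [-0.01   0.082]
D -8.9 pos-angle -8.4 [0.028 0.014] [0.078 0.039]
stem 175.44914306020192 [ 0.013 -0.08 ] [ 0.016 -0.112]
nut 0.00036420962200971185 -0.0005177588316435389
```

Emit:
drive_tool --commands '[[[0.14,-0.22,0],[0,0,0],0],[[0.15,-0.22,0],[0,0,0],0],[[0.15,-0.21,0],[0,0,0],0],[[0,0,0],[0,0,0],0]]'

```text
clock: 7.47
tcp_pos: [0.5725, 0.2341, 0.1365]
orientation: [0.601, 1.875, 1.864]
wrist_force: [1.2, 0.2, 4.3]
opening: 0.0001
finger_force: 1.6
```

```bash
python3 - <<'E'
from h import *
s,R=where()
c=read_camera("wrist");cv2.imwrite("pics/w6.png",c["frame"][:,:,::-1])
E
```

```text
t 7.47 q [-0.026  0.33   1.944  1.976  1.127 -2.363] p [0.5725 0.2341 0.1365] F [1.2 0.2 4.3] op 0.0001
[[-0.815  0.006  0.579]
 [ 0.579  0.004  0.815]
 [ 0.002  1.    -0.007]]
so 0.0339 yw -0.0495 zw -0.0335 r 0.0598 th 124.1 turn left [-0.39 -0.22 -0.14]
```

View pics/w6.png

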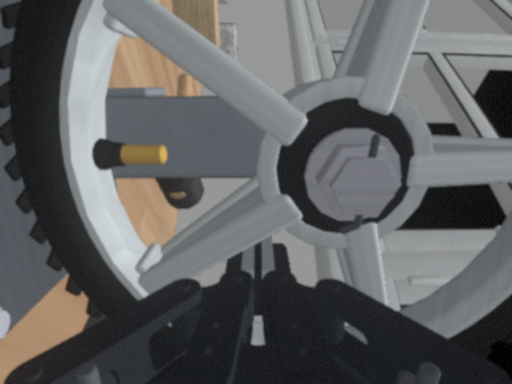

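The stem now runs (165,154)–(105,153), almost exactly along the vertical. Measuring.

```bash
python3 - <<'E'
from h import *
c=read_camera("wrist")
for n,a,b,t in(("A",(293,129),(115,5),-144),("B",(378,106),(408,0),-72),("C",(415,170),(510,165),0),("D",(364,232),(378,300),72)):
    d,A,B=dirn(c,a,b);print(n,round(((d-t)+180)%360-180,1),"pos-angle",round((np.degrees(np.arctan2(*B))-t+180)%360-180,1),A.round(3),B.round(3))
d,A,B=dirn(c,(165,154),(105,153),False);print("stem",d,[np.degrees(np.arctan2(*q)).round(1) for q in(A,B)],A.round(3),B.round(3))
E
```

```text
A -1.9 pos-angle -2.0 [-0.013 -0.02 ] [-0.062 -0.092]
B -2.1 pos-angle 2.1 [-0.022  0.011] [-0.061  0.022]
C 0.1 pos-angle 2.0 [0.003 0.03 ] [0.003 0.079]
D -1.5 pos-angle -2.2 [0.03  0.012] [0.073 0.027]
stem -178.7503009802617 [np.float64(178.4), np.float64(179.2)] [ 0.002 -0.081] [ 0.002 -0.111]
```

The wheel is within about 1.5° of target. I'll ease off the spoke and back straight out.

Emit:
drive_tool --commands '[[[-0.2,0.3,0],[0,0,0],0],[[-0.2,0.3,0],[0,0,0],0],[[0,0,-0.8],[0,0,0],0],[[0,0,-1.2],[0,0,0],0],[[0,0,-1.5],[0,0,0],0],[[0,0,-1.5],[0,0,0],0],[[0,0,-1.5],[0,0,0],0],[[0,0.3,-1],[0,0,0],0],[[0,0,0],[0,0,0],0],[[0,0,0],[0,0,0],0]]'

```text
clock: 8.4
tcp_pos: [0.5325, 0.1701, 0.1463]
orientation: [0.601, 1.875, 1.863]
wrist_force: [-0.4, 0.0, 0.9]
opening: -0.0004
finger_force: 0.0
```

```bash
python3 - <<'E'
from h import *
s,R=where()
c=read_camera("wrist");cv2.imwrite("pics/w7.png",c["frame"][:,:,::-1])
E
```

```text
t 8.4 q [-0.194  0.218  2.059  1.851  1.247 -2.32 ] p [0.5325 0.1701 0.1463] F [-0.4  0.   0.9] op -0.0004
[[-0.815  0.006  0.58 ]
 [ 0.58   0.004  0.815]
 [ 0.002  1.    -0.007]]
so 0.1093 yw -0.0542 zw -0.0237 r 0.0592 th 113.6 turn left [-0.39 -0.16 -0.11]
```

View pics/w7.png

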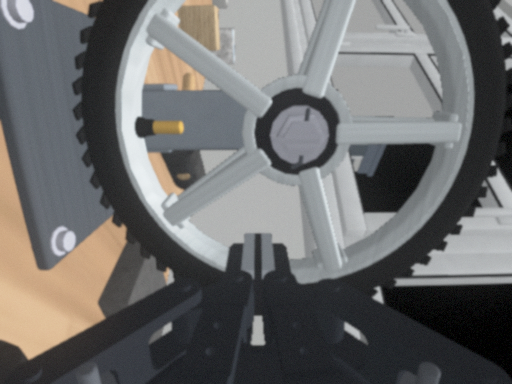

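The far spoke (340,132)→(460,130) and the stem (183,127)–(140,127) lie level in the picture, which is vertical in the world, and the tool is clear. A last numeric check, then hand in.

```bash
python3 - <<'E'
from h import *
c=read_camera("wrist")
d=dirn(c,(345,132),(458,130))[0];e,A,B=dirn(c,(183,127),(140,127),False)
print(d,e,A.round(3),B.round(3))
if abs(d)<4 and abs(abs(e)-180)<4: print(job_done())
E
```

```text
0.010825382845425283 -179.60429670646758 [ 0.001 -0.079] [ 0.001 -0.111]
the job is handed in; nothing more can be done
None
```

The wheel's valve stem is at the bottom, about 0.4° from straight up by my last camera measurement (limit 6°). I turned it in one spoke push of about 8 N at most, backed the arm clear without nearing the tools, and handed the job in about 8.5 s in; no verdict was returned.

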